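Find the full sample box, pack and lock it for transport

TASK

Take the empty sample box left in the blue transport carrier out; the closed boxes all look alike, but exactly one of those on the bench is full, so lift each to feel which is heavier, stand that one flat in the carrier and all the empty ones flat on the floor of the grey tray, none on top of another. Once the full box is in, press the carrier's lid shut past its detent, and only then slide the orange lock all the way to its end stop at the green mark. Leave the spirit burner, the sample cup and the syringe where they are.

Things in the scene. Friction and masses are not known exactly. Their poses are not given: they have to be found in the camera images.
- box_a: closed white sample box with a teal lid, one of four or five identical ones (None = not there this time); 100 (x) x 66 (y) x 45 mm, origin at the centre of its underside; on its top a teal grip rib 22 mm thick (x), 56 mm long (y), 34 mm tall, centred, so its top is 79 mm above the underside. Empty it weighs 120 to 190 g, full 440 to 560 g; exactly one of those present is full and nothing shows which
- box_b: as box_a
- box_c: as box_a
- box_d: as box_a
- box_e: as box_a
- box_f: as box_a
- box_g: as box_a, but this one is the empty left standing in the carrier
- carrier: blue transport carrier, fixed to the table; its open bay is 130 (x) x 96 (y) mm inside, walls 8 mm, bay floor 8 mm and rim 100 mm above its origin; origin: centre of the bay at table height. Its lid is hinged along its +y side; on the -y side a ledge (top 50 mm high) spans y -56 to -122 mm and carries the lock
- tray: grey open tray for the empty boxes, fixed to the table, 325 (x) x 130 (y) mm inside, floor 5 mm thick, walls 30 mm high; origin: centre of its underside. Four boxes fit side by side along x when their long sides lie along the tray's y
- lid (a joint): white lid of the carrier, rad: 0 = fully shut, standing open, leaning back at 1.8 to 1.95 (its stop), at the start. Free-moving, softly damped: past upright (below about 1.3) it sinks shut by itself in a few seconds but stops on its detent at about 0.12, some 15 mm ajar at the free edge; about 6 N downwards at the free edge snaps it past the detent, and it then stays shut
- hinge (a point): middle of the lid's hinge line, 101 mm up, at carrier y = +57 mm; the lid (146 x 128 x 10 mm) turns about the carrier's x axis there
- lid_edge (a point): on the lid's outer face, 6 mm in from the middle of its free edge, 122 mm from the hinge line: the place to press it shut. When the lid is shut it faces up
- lock (a joint): orange lock grip on the carrier's ledge, m: 0 = open end (red mark), 0.08 = end stop (green mark, locked); it starts at 0 to 0.02, slides along the carrier's +x, takes about 3 N and stays where it is left
- lock_top (a point): centre of the top of the lock grip, a block 20 (carrier x) x 26 (y) x 38 mm tall; its top is 90 mm above the table
- burner: steel spirit burner, 76 mm across, 78 mm tall, bystander, origin at its foot
- cup: clear sample cup with an orange screw lid, 84 mm across, 82 mm tall, bystander, origin at its foot
- syringe: capped syringe lying on the table, about 150 mm long, bystander, origin under its barrel
There are look-alikes about, which are no part of the job. Leave any purple or yellow look-alike of the box_b alone.

How it is judged:
By the outcome, as a careful person would: the job done as asked, in the order asked, and still so for the second after the job is handed in, with the robot touching nothing.
Of box_b, box_e only 1 to 1 are there at a start; the rules pass over those that are not, and their reading is None.
Of box_a, box_d only 1 to 1 are there at a start; the rules pass over those that are not, and their reading is None.
Of box_c, box_f only 1 to 2 are there at a start; the rules pass over those that are not, and their reading is None.
At some moment in a run one of box_a, box_b, box_c, box_d, box_e, box_f, box_g may be knocked a few centimetres aside while the robot is not near it.
Once in a run the grip may slacken for a moment while it holds something.
It also fails if it takes over 208 s, if anything falls off the work surface, if the arm or the gripper's body presses on something with over 40 N, if the wrist force passes 120 N, or if a joint passes its speed limit or range.

ROBOT

A 6-joint arm with a two-finger parallel gripper is mounted at the origin on the work surface. World frame = base frame: x ahead of the robot, y to its left, z up, the work surface at z = 0. Lengths are in m, angles in rad, forces in N, time in s.
With the tool pointing down it reaches from about 0.325 to 0.875 m from the base axis. Payload 4.4 kg.
Tool frame: the origin (TCP) lies midway between the tips of the shut fingers; the grasp point (between the pads) lies env.grasp_offset behind it (env.grasp_offset is the distance from the TCP to the grasp point, in m); z points along the fingers, x is the direction in which the jaws open and shut, and the axes are right-handed (so a half turn about z gives the same grasp; the last joint's range is limited). The gripper opens to 85 mm and grips with 20 to 120 N. Pads are 22 mm wide; open, the fingers measure 114 mm over their backs; the gripper's body (76 mm by 85 mm) begins 54 mm behind the grasp point. The pads swing forward as they close: fully open they stand 13 mm farther back than shut.
Start: joints at [-1.26, 0.207, 1.542, -0, 1.393, -0.15], TCP at [0.256, -0.515, 0.231] pointing down, gripper open.
Joint ranges: [-2.73, 2.73], [-0.86, 2.22], [0.23, 2.46], [-1.11, 4.25], [0.08, 2.63], [-2.82, 2.82]. Speed limits (rad/s): [2.79, 2.79, 3.14, 3.14, 3.14, 3.14].

INTERFACE

Orientations are given as a unit quaternion [w, x, y, z].
In Python, from rig import env gives the robot as it stands. Calls block until the motion is done:
- env.move_pose(position, orientation): joint-space move of the TCP to a pose.
- env.move_l(position, rate=0.15, attitude=None, guard=None): straight line of the TCP; attitude=None keeps the orientation; rate is the mean speed in m/s. With guard (N) it stops when the force on the tool has changed by that much, and returns True; else False.
- env.set_joints(angles): joint-space move.
- env.command_gripper(opening, grasp_force=None): finger opening in m; grasp_force is the grip in N (None keeps the last); returns when the fingers have stopped.
- env.wait(seconds).
- env.ik(position, orientation): joint angles nearest the present ones, or None.
- env.observe(): the state.
- env.capture(name): name is "scene" or "top" or "wrist"; returns a dict with "color" (420x560x3 uint8, red, green, blue), "mtx" (3x3 intrinsics, pixels), "rvec" (rotation vector, rad) and "tvec" (3), from world to camera coordinates, as OpenCV has them. Camera axes: x right, y down, z forward; pixel columns grow to the right and rows downward; lengths in m; the calibration is good to about 2 mm. The wrist camera is an equidistant fisheye: a pixel r from the principal point sees the ray r / f radians off the axis. A picture is of the moment at which its call begins. There is no depth.
A pose or a line that the arm cannot do raises env.MotionError and nothing moves.
- env.close_job(): hands the job in, once; it reports no verdict.
The state is a dict: "clock": time; "joints": joint angles; "qvel": joint speeds; "tau": joint torques, N m; "tool_pos": TCP position; "eef_rot": TCP orientation; "contact_force": force on the tool from outside, world axes, zero at the start; "ft_torque": the same for the moment, N m; "opening": finger opening in m.
Only numpy, scipy, OpenCV 4.12 (cv2) and the standard library are available. Lean on these libraries where they do the work, as an engineer would, in place of code of your own. Each camera call takes 0.05 s, during which the arm holds its last target. There are 200 camera calls.

## Working session

There is one attempt and no reset: what is moved stays moved. The work goes in short steps, each a Python script; the robot and the scene stay as the last script left them, time stands still between calls to the robot, and variables do not carry over. Pictures are saved under pics/ and viewed, about 12 in all and at most 16, crops included, and the job is handed in when it is done.

```bash
ls; mkdir -p pics
python3 - <<'E'
from rig import env
import cv2
o=env.observe(); print(o, env.grasp_offset)
for n in("scene","top"):
    c=env.capture(n); cv2.imwrite(f"pics/{n}0.png",cv2.resize(c["color"][:,:,::-1],(800,600),interpolation=cv2.INTER_CUBIC))
    cv2.imwrite(f"{n}0_raw.png",c["color"][:,:,::-1])
    print(n,c["mtx"],c["rvec"],c["tvec"])
E
```

```text
pics
{'clock': 0.0, 'joints': array([-1.25950173e+00,  2.07464993e-01,  1.54295574e+00, -5.11043724e-06,
        1.39347075e+00, -1.50467038e-01]), 'qvel': array([ 0.00011364, -0.00026793, -0.00079264, -0.00049444, -0.00158891,
        0.00266091]), 'tau': array([-1.08246833e-03, -3.83031106e+01, -2.91598928e+01, -3.96100095e-04,
        1.05620641e-02, -2.67330392e-06]), 'tool_pos': array([ 0.25595068, -0.51405555,  0.23009935]), 'eef_rot': array([-7.42932291e-04,  8.50154349e-01, -5.26532298e-01, -8.77050499e-04]), 'contact_force': array([-0.2734862 , -0.76015825, -0.20163676]), 'ft_torque': array([-0.01387907,  0.02628276, -0.03939043]), 'opening': 0.08533025345835604} 0.0187
scene [[537.41209644   0.         288.6236345 ]
 [  0.         537.41209644 208.10136465]
 [  0.           0.           1.        ]] [ 0.86824555  2.65326654 -0.89162031] [ 0.37355124 -0.26951076  1.74868762]
top [[480.30731353   0.         278.7746769 ]
 [  0.         480.30731353 208.02545914]
 [  0.           0.           1.        ]] [ 2.05628812 -2.14435709  0.24223361] [0.14254635 0.54559828 1.50392402]
```

View pics/scene0.png

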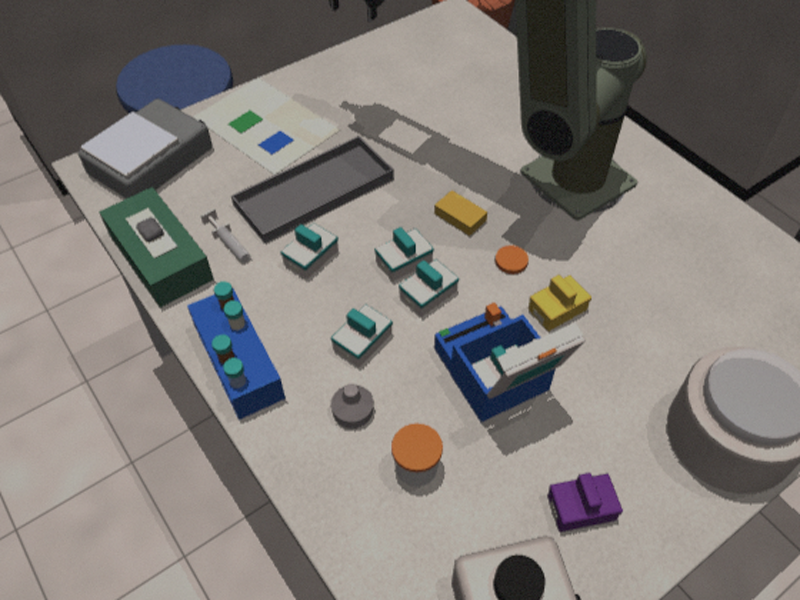

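View pics/top0.png

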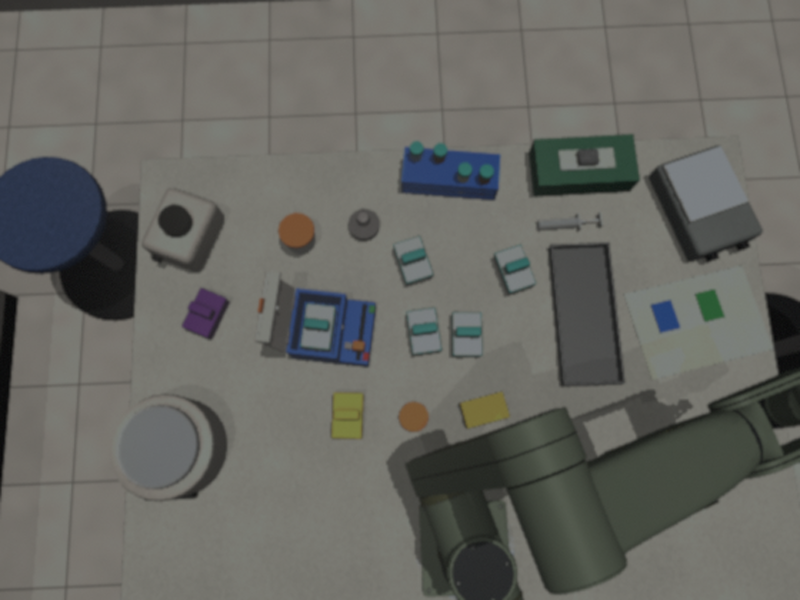

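Scene view: four white/teal boxes on the bench, plus one in the blue carrier. In the top view the bench ribs are at (413,257), (517,265), (424,328) and (467,331), and the carrier box is at (317,324). The look-alikes are purple (206,312) and yellow (348,415), and the yellow block at (485,410) is also not a target. I'll leave all three alone. Next I'll enlarge the carrier and box area and measure it.

```bash
cat > h.py <<'E'
from rig import env
import numpy as np, cv2
from scipy.spatial.transform import Rotation as Rn
def ray(c,uv):
    uv=np.atleast_2d(np.float64(uv)); R=cv2.Rodrigues(np.float64(c["rvec"]))[0]; t=np.float64(c["tvec"]).ravel()
    d=np.c_[(uv-c["mtx"][:2,2])/[c["mtx"][0,0],c["mtx"][1,1]],np.ones(len(uv))]
    return -R.T@t, d@R
def onplane(c,uv,z):
    o,d=ray(c,uv); return o+d*((z-o[2])/d[:,2])[:,None]
def hsvmask(c,lo,hi): return cv2.inRange(cv2.cvtColor(c["color"],cv2.COLOR_RGB2HSV),lo,hi)
def ribs(c=None,z=0.079,amin=60,rib=True):
    """teal ribs in top view: list of (x,y,yaw of box x axis,px,area)"""
    c=c or env.capture("top"); m=hsvmask(c,(78,110,60),(98,255,255)); out=[]
    for k in cv2.findContours(m,cv2.RETR_EXTERNAL,cv2.CHAIN_APPROX_NONE)[0]:
        a=cv2.contourArea(k)
        if a<amin*.5: continue
        p=onplane(c,k[:,0,:],z)[:,:2].astype(np.float32)
        (x,y),(w,h),ang=cv2.minAreaRect(p)
        ang=np.deg2rad(ang)+(0 if h>w else np.pi/2)   # direction of short side = box x
        out.append((x,y,(ang+np.pi/2)%np.pi-np.pi/2,k[:,0].mean(0).round(),a,round(min(w,h),3),round(max(w,h),3)))
    return out
def q(yaw): return np.array([0,np.cos(yaw/2),np.sin(yaw/2),0])
E
python3 - <<'E'
from h import *
c=env.capture("top"); s=env.capture("scene")
R=cv2.Rodrigues(c["rvec"])[0];print("cam",-R.T@c["tvec"])
for r in ribs(c):print(r)
def save(c,x0,y0,x1,y1,n): cv2.imwrite(n,cv2.convertScaleAbs(cv2.resize(c["color"][y0:y1,x0:x1,::-1],(800,600),interpolation=cv2.INTER_CUBIC),alpha=1.5))
save(c,170,180,290,270,"pics/topcar.png"); save(s,290,200,430,305,"pics/scar.png")
m=hsvmask(c,(78,110,60),(98,255,255)); print(m.sum()/255)
E
```

```text
cam [0.19611561 0.12853738 1.58896231]
(0.4638780653476715, -0.034075457602739334, np.float64(-0.042188865882653914), array([328., 232.]), 42.0, 0.01, 0.045)
(0.4745054841041565, 0.06464474648237228, np.float64(0.10194305182098073), array([297., 229.]), 42.5, 0.013, 0.045)
(0.4948054552078247, 0.30850961804389954, np.float64(-0.1683883467743481), array([220., 226.]), 53.0, 0.014, 0.05)
(0.611760675907135, -0.1544971764087677, np.float64(0.3142928228876469), array([362., 185.]), 53.0, 0.016, 0.049)
(0.6452392935752869, 0.081656813621521, np.float64(0.29092471616566473), array([289., 178.]), 37.5, 0.012, 0.046)
(0.8455382585525513, -0.10020862519741058, np.float64(-0.8771784177287403), array([340., 119.]), 59.5, 0.03, 0.032)
(0.8523231744766235, -0.04910720884799957, np.float64(1.5093915552248305), array([325., 118.]), 57.5, 0.027, 0.029)
(0.9012465476989746, 0.004714535549283028, np.float64(-0.7977183460743182), array([308., 105.]), 42.5, 0.026, 0.027)
(0.9089145660400391, 0.06096532195806503, np.float64(-0.5390386517551153), array([291., 104.]), 43.0, 0.026, 0.028)
569.0
```

View pics/topcar.png

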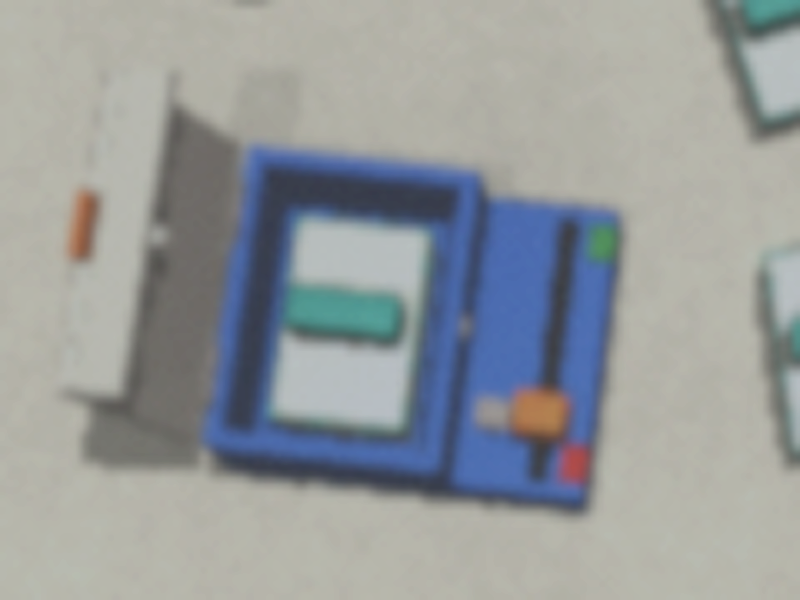

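View pics/scar.png

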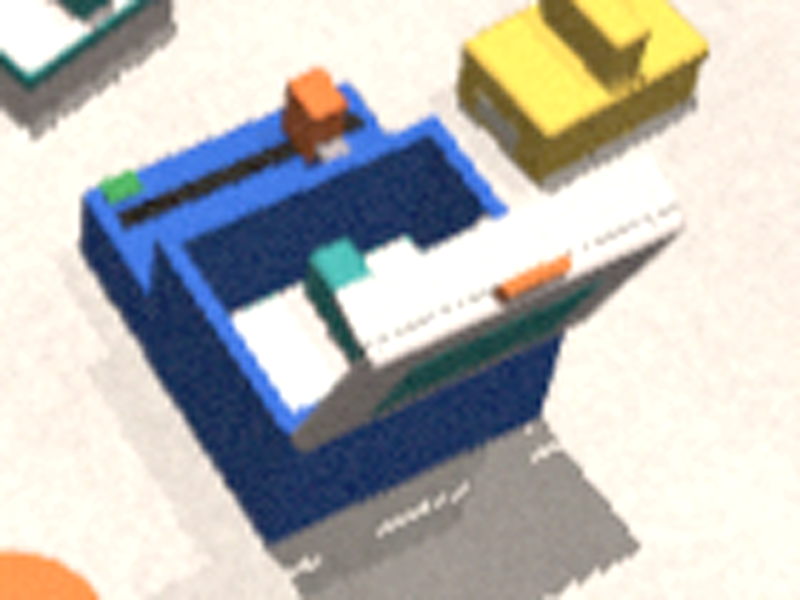

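The enlarged crops confirm the targets. The carrier's rim corners in the top crop are (250,148), (480,172), (445,475) and (210,448). The lock grip is at (540,412), near the red mark, with the green mark at (602,242). The box inside is white with a teal rib. Next I'll compute the poses.

Run:
```python
from h import *
c=env.capture("top")
P=onplane(c,np.array([[250,148],[480,172],[445,475],[210,448]])*.15+[170,180],.1)[:,:2]
print("rim",P.round(4),"c",P.mean(0)); v=(P[0]-P[3]+P[1]-P[2])/2; w=(P[0]-P[1]+P[3]-P[2])/2
print(np.linalg.norm(v),np.linalg.norm(w),np.arctan2(v[1],v[0]),np.arctan2(-w[0],w[1]))
C=P.mean(0);yaw=np.arctan2(v[1],v[0])
def loc(uv,z): 
    d=onplane(c,np.array(uv)*.15+[170,180],z)[0,:2]-C; return d@[np.cos(yaw),np.sin(yaw)],d@[-np.sin(yaw),np.cos(yaw)]
print("lock",loc([540,412],.09),"green",loc([602,242],.05),"red",loc([574,465],.05))
T=onplane(c,np.array([[550,245],[608,243],[622,383],[562,386]])*.7,.03)[:,:2]
print("tray",T.round(4),T.mean(0))
# tray by dark contour
g=cv2.cvtColor(c["color"],cv2.COLOR_RGB2GRAY); m=cv2.inRange(g[160:280,370:450],0,105)
k=max(cv2.findContours(m,cv2.RETR_EXTERNAL,cv2.CHAIN_APPROX_NONE)[0],key=cv2.contourArea)
r=cv2.minAreaRect(onplane(c,k[:,0]+[370,160],.03)[:,:2].astype(np.float32));print(r,[np.median(g[y,405]) for y in (190,220,250)])
import scipy.spatial.transform
for j in (1.0,):pass
for p in [(.495,.309),(.612,-.154),(.38,-.2),(.62,-.25)]:
    for yy in(0,):print(p,env.ik([*p,.25],q(yy)))
```

```text
rim [[0.5712 0.3464]
 [0.5547 0.2366]
 [0.4097 0.2565]
 [0.4271 0.3663]] c [0.49068094 0.30143138]
0.14589512073403788 0.11113016398680034 -0.13670728121544756 -0.15287029800302834
lock (np.float64(-0.03873208092872913), np.float64(-0.09585053044517125)) green (np.float64(0.05420173683334725), np.float64(-0.11398678443197295)) red (np.float64(-0.05680437007913733), np.float64(-0.1119450636259096))
tray [[ 0.6705 -0.2456]
 [ 0.6696 -0.3835]
 [ 0.338  -0.3785]
 [ 0.3369 -0.2422]] [ 0.50373933 -0.31247254]
((0.5038022994995117, -0.31124985218048096), (0.1583150327205658, 0.34401294589042664), 89.1496353149414) [np.float64(76.0), np.float64(77.0), np.float64(79.0)]
(0.495, 0.309) [ 4.09789854e-01  2.10619945e-01  1.49758214e+00 -4.44089210e-16
  1.43339057e+00  4.09789854e-01]
(0.612, -0.154) [-3.83535862e-01  3.11288722e-01  1.37250338e+00 -4.44089210e-16
  1.45780055e+00 -3.83535862e-01]
(0.38, -0.2) [-6.86587812e-01 -1.30491600e-01  1.85155665e+00 -4.44089210e-16
  1.42052760e+00 -6.86587812e-01]
(0.62, -0.25) [-5.12588448e-01  3.91089900e-01  1.26709527e+00 -4.44089210e-16
  1.48340748e+00 -5.12588448e-01]
```

```bash
cat >> h.py <<'E'
CAR=np.array([.4907,.3014]); CY=-.145
TR=np.array([.5038,-.312]); TY=-.0125
SL=[.117,.039,-.039,-.117]
def rot(a): return np.array([[np.cos(a),-np.sin(a)],[np.sin(a),np.cos(a)]])
def near(yaw,xy):
    a=np.arctan2(xy[1],xy[0]); return yaw-np.pi*np.round((yaw-a)/np.pi)
def go(xy,z,yaw,rate=.25,guard=None):
    yaw=near(yaw,xy)
    return env.move_l([*xy,z],rate,q(yaw),guard)
def fz(n=6):
    v=[]
    for _ in range(n): v.append(env.observe()["contact_force"][2]); env.wait(.04)
    return np.mean(v)
H=.2
def pick(xy,yaw,floor=0.,op=.06):
    env.command_gripper(op)
    go(xy,H,yaw); env.wait(.3); f0=fz()
    hit=go(xy,floor+.050,yaw,.12,guard=10)
    if hit: print("HIT descending",env.observe()["tool_pos"])
    env.command_gripper(0,80); o=env.observe()["opening"]
    env.move_l([*xy,H],.12); env.wait(.4)
    w=f0-fz(); print("picked opening %.4f now %.4f weight %.2f N  t=%.1f"%(o,env.observe()["opening"],w,env.observe()["clock"]))
    return w
def place(xy,yaw,floor):
    go(xy,H,yaw); env.wait(.2); print("over: opening %.4f fz %.2f"%(env.observe()["opening"],fz(3)))
    go(xy,floor+.065,yaw,.12); hit=go(xy,floor+.047,yaw,.03,guard=5)
    print("hit",hit,"z-floor %.4f"%(env.observe()["tool_pos"][2]-floor))
    env.command_gripper(.06); env.move_l([*xy,H],.15)
    print("placed t=%.1f"%env.observe()["clock"])
def slot(i): return TR+rot(TY)@[SL[i],0]
def show(name,n,box=None):
    c=env.capture(name); im=c["color"][:,:,::-1]
    if box: im=im[box[1]:box[3],box[0]:box[2]]
    s=min(800/im.shape[1],600/im.shape[0]); cv2.imwrite(f"pics/{n}.png",cv2.convertScaleAbs(cv2.resize(im,None,fx=s,fy=s,interpolation=cv2.INTER_CUBIC),alpha=1.4)); return c
E
sed -i 's/(78,110,60)/(76,85,50)/' h.py
python3 - <<'E'
from h import *
for r in ribs(z=.087):
    if abs(r[0]-.495)<.08 and abs(r[1]-.3)<.06: g=r; print(r)
env.move_l([.33,-.42,.25]); env.move_pose([.45,.0,.25],q(0))
w=pick(g[:2],CY if abs(g[2]-CY)<.06 else g[2],.008)
if w>.7: place(slot(0),TY+np.pi/2,.005)
for r in ribs():print(r)
show("top","t1")
E
```

```text
(0.49299606680870056, 0.30623048543930054, np.float64(-0.1542221939878896), array([221., 226.]), 78.0, 0.019, 0.053)
picked opening 0.0212 now 0.0205 weight 1.98 N  t=8.9
over: opening 0.0205 fz -1.44
hit True z-floor 0.0511
placed t=15.2
(0.4638853371143341, -0.03404734283685684, np.float64(-0.04218979798903533), array([328., 232.]), 78.5, 0.016, 0.051)
(0.4742976427078247, 0.06480889767408371, np.float64(0.08418869726218237), array([297., 230.]), 75.5, 0.019, 0.052)
(0.6119787693023682, -0.1534857451915741, np.float64(0.2872195600095784), array([362., 185.]), 76.0, 0.02, 0.054)
(0.6440925598144531, 0.0817328691482544, np.float64(0.2915477959922024), array([289., 179.]), 68.5, 0.018, 0.051)
(0.8446646928787231, -0.10083799064159393, np.float64(1.5276230234152948), array([340., 120.]), 64.0, 0.031, 0.033)
(0.850554347038269, -0.048998456448316574, np.float64(1.5093915552248305), array([325., 118.]), 62.0, 0.027, 0.033)
(0.9021998643875122, 0.007225146517157555, np.float64(-0.04329927089916197), array([308., 105.]), 54.0, 0.029, 0.031)
(0.9118940830230713, 0.06122937053442001, np.float64(-0.04325146715759587), array([291., 104.]), 52.0, 0.029, 0.031)
```

View pics/t1.png

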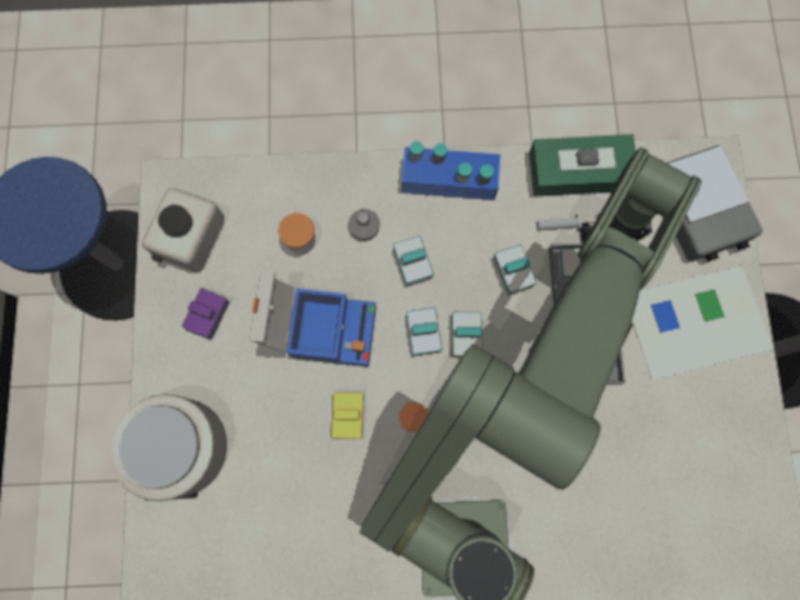

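The carrier is now empty and the four bench boxes haven't moved, at (413,257), (515,266), (424,328) and (467,331). Box_g is in the tray, under the arm in this view. Next come the bench boxes, re-detecting each one before grasping it.

```bash
cat > loop.py <<'E'
from h import *
import sys
nslot=int(sys.argv[1]); heavy_done=int(sys.argv[2])
for k in range(int(sys.argv[3])):
    env.wait(.1)
    B=[r for r in ribs() if r[0]<.76 and -.22<r[1]<.2]
    if not B: print("none seen"); break
    b=max(B,key=lambda r:-r[1]); print("take",np.round(b[:3],3),b[5:],"seen",len(B))
    if not .044<b[6]<.065 or b[5]>.03: print("odd blob, stop"); break
    w=pick(b[:2],b[2])
    if w<.7: print("no box?"); break
    if w>3.3:
        if heavy_done: print("second heavy?!"); break
        place(CAR,CY,.008); heavy_done=1; print("FULL ->carrier")
    else: place(slot(nslot),TY+np.pi/2,.005); nslot+=1
print(nslot,heavy_done)
show("top","L%d"%(env.observe()["clock"]))
E
python3 loop.py 1 0 2; ls pics
```

```text
take [ 0.612 -0.153  0.287] (0.02, 0.054) seen 4
picked opening 0.0208 now 0.0207 weight 1.77 N  t=22.2
over: opening 0.0204 fz -1.89
hit True z-floor 0.0511
placed t=27.8
take [ 0.464 -0.034 -0.042] (0.016, 0.051) seen 3
picked opening 0.0207 now 0.0206 weight 1.52 N  t=34.3
over: opening 0.0209 fz -1.69
hit True z-floor 0.0508
placed t=39.6
3 0
L39.png
scar.png
scene0.png
t1.png
top0.png
topcar.png
```

```bash
python3 loop.py 3 0 2
python3 - <<'E'
from h import *
env.move_pose([.38,.0,.35],q(0))
for r in ribs(z=.084):print(np.round(r[:3],3),r[3:])
show("top","t2")
E
```

```text
take [0.474 0.065 0.084] (0.019, 0.052) seen 2
picked opening 0.0203 now 0.0207 weight 1.19 N  t=46.3
over: opening 0.0208 fz -1.66
hit True z-floor 0.0508
placed t=51.7
take [0.691 0.087 0.293] (0.018, 0.052) seen 1
picked opening 0.0206 now 0.0207 weight 5.14 N  t=58.7
over: opening 0.0207 fz -4.86
hit True z-floor 0.0516
placed t=63.6
FULL ->carrier
4 1
[ 0.387 -0.309  1.556] (array([417., 252.]), 93.0, 0.021, 0.054)
[ 0.488  0.301 -0.186] (array([223., 228.]), 78.0, 0.019, 0.054)
[ 0.468 -0.31   1.556] (array([415., 227.]), 91.0, 0.021, 0.055)
[ 0.54  -0.311  1.562] (array([413., 204.]), 91.0, 0.021, 0.056)
[ 0.62  -0.312  1.546] (array([410., 180.]), 91.0, 0.022, 0.058)
[ 0.843 -0.1    1.528] (array([340., 120.]), 64.0, 0.031, 0.032)
[ 0.848 -0.048  1.509] (array([325., 118.]), 63.0, 0.027, 0.033)
[ 0.9    0.008 -0.043] (array([308., 105.]), 55.0, 0.029, 0.03)
[ 0.91   0.061 -0.043] (array([291., 104.]), 52.0, 0.029, 0.03)
```

View pics/t2.png

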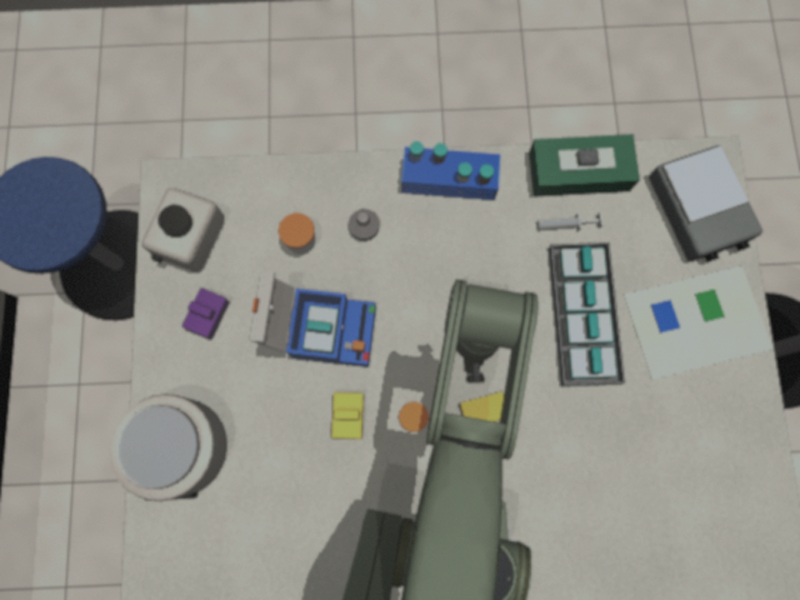

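All four empties (about 1.2–2.0 N) stand side by side in the tray at (585–597, 260–360). The heavy box (5.1 N) is in the carrier at (320,326), and the detector followed it after it had been knocked 5 cm. Now the lid.

```bash
cat >> h.py <<'E'
def W(x,y): return CAR+rot(CY)@[x,y]
E
python3 - <<'E'
from h import *
env.command_gripper(0)
go(W(0,-.03),.34,CY); go(W(0,.18),.34,CY)
print(go(W(0,.18),.172,CY,.15,guard=10))
print(go(W(0,.015),.172,CY,.08,guard=15), env.observe()["tool_pos"],env.observe()["contact_force"])
go(W(0,.015),.3,CY,.2); env.wait(3)
go(W(0,-.15),.3,CY)
show("scene","lid1",(260,180,460,330)); print(env.observe()["clock"])
E
```

```text
False
False [0.49287588 0.31652243 0.17200542] [ 0.39056476  0.07891937 -0.83880307]
76.1083
```

View pics/lid1.png

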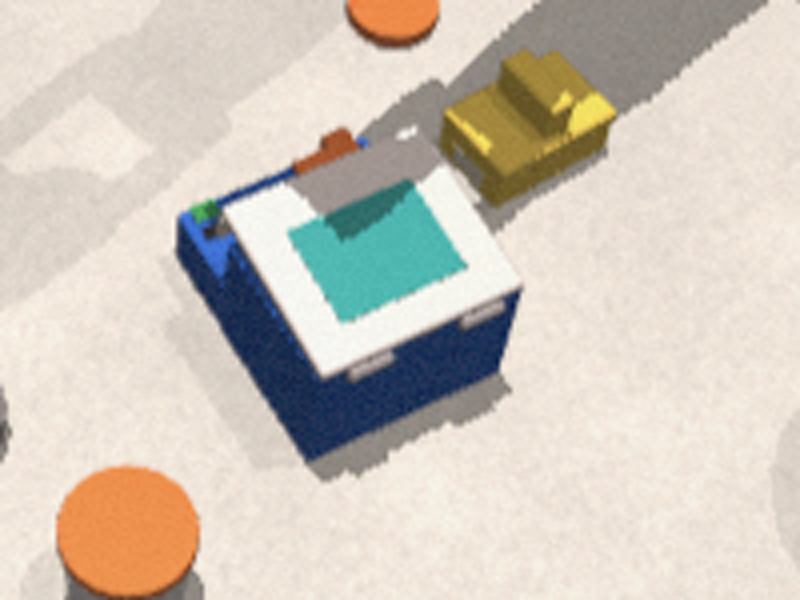

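The lid has sunk almost shut onto its detent, with its teal panel in the middle of the crop. Next I'll press at lid_edge and watch the force.

Run:
```python
from h import *
go(W(0,-.064),.3,CY); go(W(0,-.064),.145,CY,.15); env.wait(.2)
f0=fz(4)
for z in np.arange(.140,.096,-.003):
    h=go(W(0,-.064),z,CY,.03,guard=25); f=fz(2)-f0
    print("%.4f %.2f"%(env.observe()["tool_pos"][2],f))
    if h or f>15: break
env.move_l([*W(0,-.064),.16],.1); env.wait(.5)
# touch lightly to check that it stays shut
env.wait(.2); f0=fz(4); h=go(W(0,-.064),.098,CY,.02,guard=3); print("retouch",h,env.observe()["tool_pos"][2])
env.move_l([*W(0,-.064),.3],.2); go(W(0,-.2),.3,CY); print(env.observe()["clock"])
go(W(.0,-.3),.3,CY)
c=show("top","lid2",(170,180,290,270))
m=hsvmask(c,(5,120,80),(18,255,255))
for k in cv2.findContours(m,cv2.RETR_EXTERNAL,cv2.CHAIN_APPROX_NONE)[0]:
    if cv2.contourArea(k)>10:
        p=onplane(c,k[:,0],.09)[:,:2]; a=(cv2.minAreaRect(p.astype(np.float32))); print(rot(-CY)@(np.array(a[0])-CAR),a)
```

```text
0.1398 0.75
0.1369 -0.04
0.1339 -0.18
0.1309 -0.09
0.1279 0.09
0.1257 3.45
0.1214 -0.83
0.1187 0.15
0.1159 0.32
0.1129 -0.37
0.1108 5.13
0.1105 19.30
retouch True 0.11082311457264452
87.7333
[-0.17937446 -0.2305863 ] ((0.27988994121551514, 0.09915174543857574), (0.05551645904779434, 0.05774056166410446), 87.58950805664062)
[-0.03716218 -0.09446131] ((0.4402788579463959, 0.21329963207244873), (0.02203727886080742, 0.0159318707883358), 87.58924865722656)
[0.21335395 0.07874137] ((0.7131925225257874, 0.3484870195388794), (0.07233286648988724, 0.07637228816747665), 89.26583099365234)
```

View pics/lid2.png

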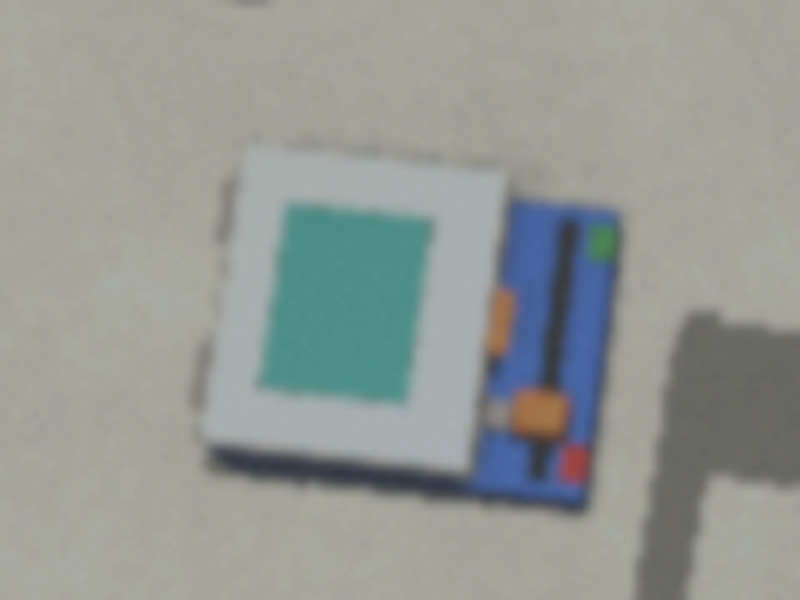

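The lid is shut: the force rose sharply at z = 0.111, and a light re-touch met it at the same height. The lock grip is at crop (540,412). The lid's orange tab at (502,322) sticks out close to the lock's path, so I'll grip the lock 8 mm further out.

Run:
```python
from h import *
x0,y0=-.038,-.103
env.command_gripper(.05); go(W(x0,y0),.2,CY)
print(go(W(x0,y0),.063,CY,.08,guard=8)); env.command_gripper(0,30); print(env.observe()["opening"])
xl=lambda:(rot(-CY)@(env.observe()["tool_pos"][:2]-CAR)).round(4)
print(xl()); f0=env.observe()["contact_force"]
h=go(W(x0+.07,y0),.063,CY,.05,guard=14); print(h,xl(),env.observe()["contact_force"]-f0)
if not h: h=go(W(x0+.095,y0),.063,CY,.02,guard=14); print(h,xl(),env.observe()["contact_force"]-f0)
env.wait(.3); print(xl(), env.observe()["opening"])
env.command_gripper(.05); env.move_l([*W(x0+.08,y0),.2],.15)
go(W(0,-.3),.3,CY); env.wait(.2)
c=show("top","lock",(170,180,290,270))
m=hsvmask(c,(5,120,80),(18,255,255))
for k in cv2.findContours(m,cv2.RETR_EXTERNAL,cv2.CHAIN_APPROX_NONE)[0]:
    if cv2.contourArea(k)>10:
        a=cv2.minAreaRect(onplane(c,k[:,0],.09)[:,:2].astype(np.float32)); print(rot(-CY)@(np.array(a[0])-CAR),a[1])
print(env.observe()["clock"])
```

```text
False
0.019484480044202647
[-0.0373 -0.1029]
False [ 0.0318 -0.1036] [-1.57644147 -2.71742433  4.44551534]
True [ 0.0422 -0.1038] [-1.59890556 -0.3353151   3.93714443]
[ 0.0421 -0.1038] 0.019603336694713
[-0.17832415 -0.2302228 ] (0.05625171214342117, 0.05687393993139267)
[ 0.03757631 -0.09685791] (0.019231371581554413, 0.016286436468362808)
[0.21335395 0.07874137] (0.07233286648988724, 0.07637228816747665)
97.5
```

View pics/lock.png

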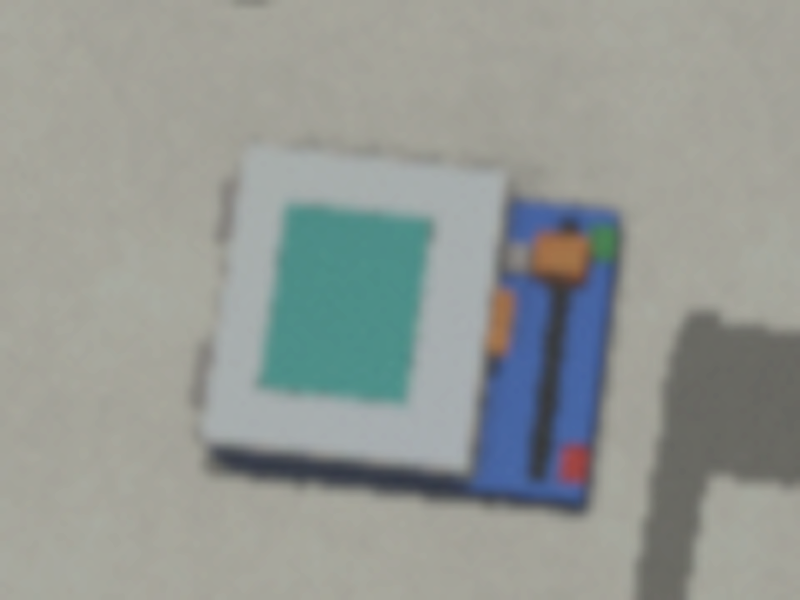

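The lock is beside the green mark, but the last guard stop was ambiguous: only small residual force was left. I'll confirm by pushing it from behind with closed fingers.

Run:
```python
from h import *
y0=-.103
xl=lambda:(rot(-CY)@(env.observe()["tool_pos"][:2]-CAR)).round(4)
env.command_gripper(0); go(W(-.02,y0),.2,CY); go(W(-.02,y0),.066,CY,.1,guard=8)
env.wait(.2); f0=env.observe()["contact_force"]
for x in np.arange(-.01,.05,.002):
    h=go(W(x,y0),.066,CY,.03,guard=25); env.wait(.08)
    f=(rot(-CY)@(env.observe()["contact_force"]-f0)[:2]); 
    if abs(f[0])>1.5 or h: print(h,xl(),f.round(2))
    if h or f[0]<-16: break
go(W(x-.02,y0),.066,CY,.05); env.move_l([*W(x-.02,y0),.2],.2); go(W(0,-.3),.3,CY)
env.move_pose([.38,0,.4],q(0)); env.wait(.3)
c=show("top","fin"); show("scene","fins")
for r in ribs(c,z=.084):print(np.round(r[:3],3),r[3:])
m=hsvmask(c,(5,120,80),(18,255,255))
for k in cv2.findContours(m,cv2.RETR_EXTERNAL,cv2.CHAIN_APPROX_NONE)[0]:
    if cv2.contourArea(k)>10:
        a=cv2.minAreaRect(onplane(c,k[:,0],.09)[:,:2].astype(np.float32)); print(rot(-CY)@(np.array(a[0])-CAR),a[1])
print(env.observe()["clock"])
```

```text
False [ 0.0185 -0.1031] [-4.86 -0.49]
False [ 0.0186 -0.1031] [-10.09  -0.63]
False [ 0.0188 -0.1031] [-15.47  -0.48]
False [ 0.0189 -0.1031] [-19.88  -0.65]
[ 0.387 -0.309  1.556] (array([417., 252.]), 94.0, 0.021, 0.054)
[ 0.466 -0.31   1.565] (array([415., 227.]), 90.5, 0.021, 0.052)
[0.499 0.305 1.412] (array([221., 225.]), 512.0, 0.066, 0.086)
[ 0.54  -0.311 -1.569] (array([413., 204.]), 92.0, 0.021, 0.056)
[ 0.62  -0.312  1.54 ] (array([410., 180.]), 89.0, 0.022, 0.058)
[ 0.843 -0.1    1.528] (array([340., 120.]), 64.0, 0.031, 0.032)
[ 0.848 -0.048  1.509] (array([325., 118.]), 63.0, 0.027, 0.033)
[0.9   0.006 1.517] (array([308., 105.]), 53.0, 0.027, 0.029)
[ 0.908  0.062 -0.043] (array([291., 104.]), 51.0, 0.026, 0.03)
[-0.17937576 -0.23058644] (0.05551647022366524, 0.05774320289492607)
[ 0.03757643 -0.09685789] (0.019231371581554413, 0.016286246478557587)
[0.21335395 0.07874137] (0.07233286648988724, 0.07637228816747665)
110.675
```

View pics/fin.png

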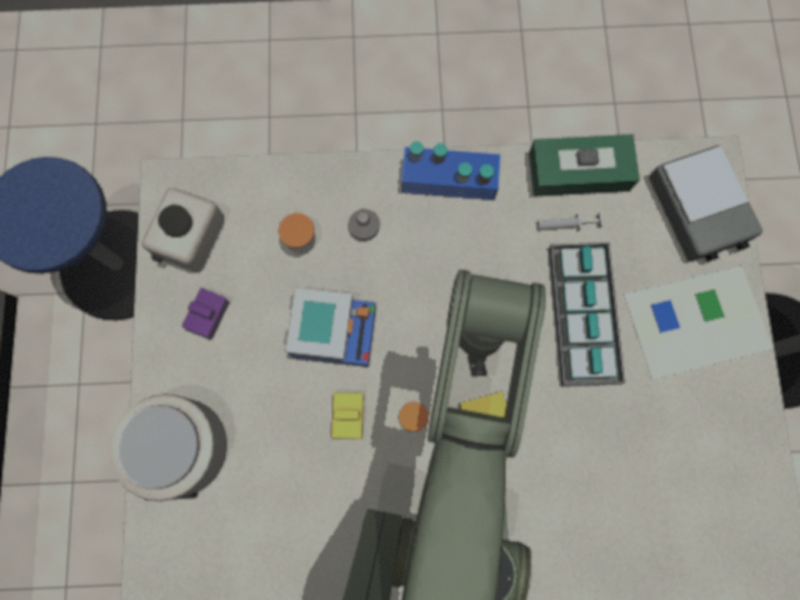

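View pics/fins.png

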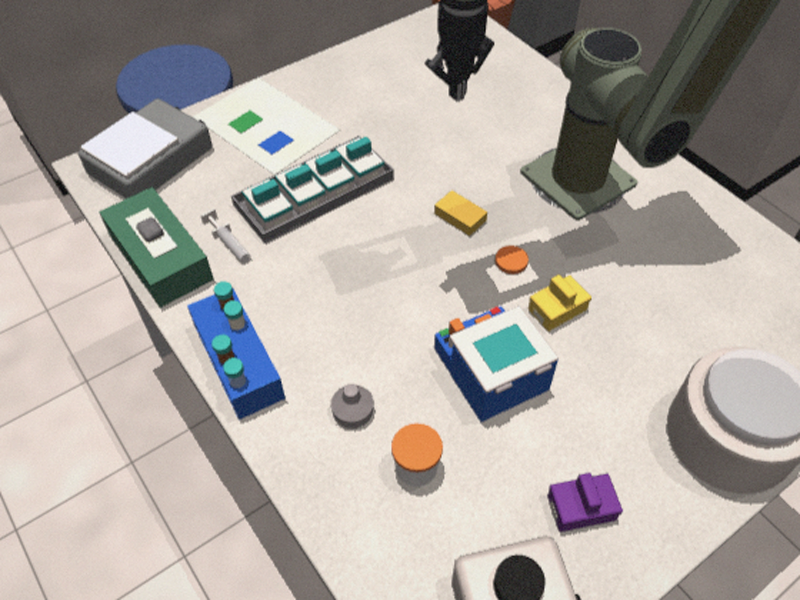

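The lock is hard against its end stop: it did not move under 20 N. The final views show the lid shut, the lock at green (362,312), four empties flat in the tray (585–597, 260–360), and the burner (364,224), cup (297,232), syringe (570,223) and both look-alikes where they started.

```bash
python3 -c "
from rig import env
env.close_job()"
```

```text
the job is handed in; nothing more can be done
```

The job is done and handed in at about 111 s of the 208 s allowed; `close_job` reports no verdict, so what follows rests on my own checks.

- **Boxes:** I moved the empty box from the carrier to the tray, then lifted all four bench boxes. Three weighed about 1.2–1.8 N and went into the tray. The fourth weighed 5.1 N and went into the carrier; it had been knocked about 5 cm aside and I found it again before grasping.
- **Lid:** I tipped it over to its detent and pressed it shut at its edge. A light re-touch met it at the same height, so it stays shut.
- **Lock:** After the lid was shut, I slid the lock about 80 mm to the green mark. The guard stop on that slide left little residual force, so I pushed it again from behind. It did not move under 20 N, so it is against its end stop.
- **Final pictures:** The four empties lie flat side by side in the tray and the lid is shut. The burner, cup, syringe and look-alikes are where they started.

One small disagreement: the camera put the lock's travel at about 75 mm and the arm at 79.5 mm, which is close to the camera's accuracy. No check failed.

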